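Shut the red valve on the bench air manifold

ROBOT

A 6-joint arm with a two-finger parallel gripper is mounted at the origin on the work surface. World frame = base frame: x ahead of the robot, y to its left, z up, the work surface at z = 0. Lengths are in m, angles in rad, forces in N, time in s.
With the tool pointing down it reaches from about 0.4 to 0.825 m from the base axis. Payload 7 kg.
Tool frame: the origin (TCP) lies on the centre line of the jaws, within the pads' length; the fingertips stand arm.tip_reach ahead of it and the grasp point (between the pads) lies 5 mm behind it (arm.tip_reach is the distance from the TCP to the fingertips, in m); z points along the fingers, y is the line along which they close (so a half turn about z gives the same grasp; the last joint's range is limited). The gripper opens to 88 mm and grips with 3 to 60 N. Pads are 19 mm wide; open, the fingers measure 130 mm over their backs; the gripper's body (78 mm by 193 mm) begins 47 mm behind the grasp point.
Start: joints at [-1.041, 0.359, 0.012, 0, -1.224, -0.288], TCP at [0.162, -0.655, 0.208] pointing down, gripper open.
Joint ranges: [-3.07, 3.07], [-1.43, 2.12], [-1.02, 1.25], [-3.03, 1.67], [-3.05, -0], [-3.03, 3.03]. Speed limits (rad/s): [2.39, 2.39, 3.01, 3.14, 3.14, 3.14].

INTERFACE

Orientations are given as [roll, pitch, yaw] about the fixed x, y, z axes, in that order (R = Rz(yaw) Ry(pitch) Rx(roll)).
In Python, from station import status, optics, order, arm gives the robot as it stands. The module is installed in compiled form; this text tells all that it offers.
- The arm moves only by the shell command python3 -m jog 'ROWS' [FORCE]. ROWS is JSON, a list of rows, each a list of 3 entries, a list of its own where there are three numbers: the gripper command: -1 is shut, 1 is fully open, values between are in proportion, then the shift along the tool's x, y, z in mm, then the turn about the tool's z in rad. A call has 1 to 20 rows; each row is the pose to reach, as a shift and turn from the pose commanded when the call began, along the tool's axes at that moment; what a row does not reach only later rows make up. A row lasts 1/8 s, in which the tool goes at most 62.5 mm and 10.7 degrees, less where a joint would pass 70% of its speed; a pose out of reach is approached as far as the arm can. A call with a gripper value outside its range is refused whole. The fingers move at their own pace and stop on an object; FORCE is the grip in N (left out, the last holds). Time passes only in rows, so rows that repeat a pose let the fingers close. It gives the time, the measured TCP pose, the force, the opening and the grip force at its end, in the units of the state.
- status.get_state(): the state, without advancing time (a new reading comes with each control period).
- optics.grab_frame(name): name is "side" or "top" or "wrist"; returns a dict with "color" (420x560x3 uint8, red, green, blue), "mtx" (3x3 intrinsics, pixels), "cam_to_world" (4x4, takes a point from camera to world coordinates). Camera axes: x right, y down, z forward; pixel columns grow to the right and rows downward; lengths in m; the calibration is good to about 2 mm. A picture is of the moment at which its call begins. There is no depth.
- order.job_done(): hands the job in; it is judged then, once.
The state is a dict: "t": time; "q": joint angles; "qd": joint speeds; "joint_efforts": joint torques, N m; "eef_pos": TCP position; "ee_rot": TCP orientation; "force": force on the tool from outside, world axes, zero at the start; "moment": the same for the moment, N m; "width": finger opening in m; "gripper_force": force on a finger pad.
Only numpy, scipy, OpenCV 4.12 (cv2) and the standard library are available. Lean on these libraries where they do the work, as an engineer would, in place of code of your own. Each camera call takes 0.05 s, during which the arm holds its last target. There are 200 camera calls.

TASK

The air line on the red valve is being taken out of service: on the bench's air manifold, turn the red valve handle clockwise until it is fully shut, then let go and come clear. The valves beside it feed other benches: do not touch their handles.

Things in the scene. Friction and masses are not known exactly. Their poses are not given: they have to be found in the camera images.
- red_valve (a joint): Turn of the red handle, rad, growing clockwise seen from above. 0 = open: bar across the row, white-striped end towards the robot's side. 1.57 = shut, at a stop: bar along the row, striped end to the left seen from the robot. Starts between 0.10 and 0.45. Light even drag (0.08 N m), no spring, stays where left.
- red_valve_grip (a point): Grip point of the red valve handle, on its upright turning axis, 83 mm above the work surface. The handle is a red bar 44 mm long, 14 mm thick, standing free from 59 to 93 mm above the work surface over a red disc of 42 mm diameter, with a white stripe on top towards one end. The axes turn with it: x along the bar (striped end is -x), y across its thickness, z up.
- blue_valve: Blue handle of a neighbouring valve, same shape and size as the red one; leave untouched. Origin on its upright turning axis, at the handle's underside, 51 mm above the work surface (its top is at 93 mm); x axis along its bar. It may stand anywhere from open to shut. The four valves stand in a straight row, 80 mm from axis to axis, colours in any order.
- yellow_valve: Yellow handle of a neighbouring valve, same shape and size as the red one; leave untouched. Origin on its upright turning axis, at the handle's underside, 51 mm above the work surface (its top is at 93 mm); x axis along its bar. It may stand anywhere from open to shut. The row stands on a fixed aluminium block, 120 x 440 mm, top 45 mm above the work surface.
- green_valve: Green handle of a neighbouring valve, same shape and size as the red one; leave untouched. Origin on its upright turning axis, at the handle's underside, 51 mm above the work surface (its top is at 93 mm); x axis along its bar. It may stand anywhere from open to shut. A flat round pressure gauge lies at the left end of the block, its top 58 mm above the work surface.

How it is judged:
By the outcome, as a careful person would: the job done as asked, in the order asked, and still so for the second after the job is handed in, with the robot touching nothing.
It also fails if it takes over 29 s, if anything falls off the work surface, if the arm or the gripper's body presses on something with over 40 N, if the wrist force passes 120 N, or if a joint passes its speed limit or range.

## Working session

There is one attempt and no reset: what is moved stays moved. The work goes in short steps, Python scripts to look and compute and a shell command to move; the robot and the scene stay as the last step left them, time stands still between calls to the robot, and variables do not carry over. Pictures are saved under pics/ and viewed, at most 10 in all, crops included, and the job is handed in when it is done.

```bash
mkdir -p pics
python3 - <<'E'
from station import status, optics, arm
import cv2,numpy as np
s=status.get_state();print(s['t'],s['eef_pos'],s['ee_rot'],s['width'],arm.tip_reach)
for n in ['top','side']:
    f=optics.grab_frame(n);cv2.imwrite(f'pics/{n}0.png',f['color'][:,:,::-1]);print(n,f['mtx'].tolist(),np.round(f['cam_to_world'],3).tolist())
    np.savez(f'{n}0.npz',**f)
E
```

```text
0.0 [ 0.1614837  -0.65488947  0.20724333] [ 3.13997188e+00 -1.78739592e-04 -2.89990832e+00] 0.08778563865325002 0.014
top [[515.6622730237411, 0.0, 275.09044875175283], [0.0, 515.6622730237411, 213.4141561516834], [0.0, 0.0, 1.0]] [[-0.007, -0.981, 0.192, 0.431], [-1.0, 0.003, -0.022, 0.059], [0.021, -0.192, -0.981, 0.898], [0.0, 0.0, 0.0, 1.0]]
side [[407.5300519095809, 0.0, 280.3859629084427], [0.0, 407.5300519095809, 209.5673641022492], [0.0, 0.0, 1.0]] [[-0.716, -0.399, 0.573, 0.204], [-0.698, 0.402, -0.593, 0.405], [0.006, -0.824, -0.566, 0.479], [0.0, 0.0, 0.0, 1.0]]
```

View pics/top0.png

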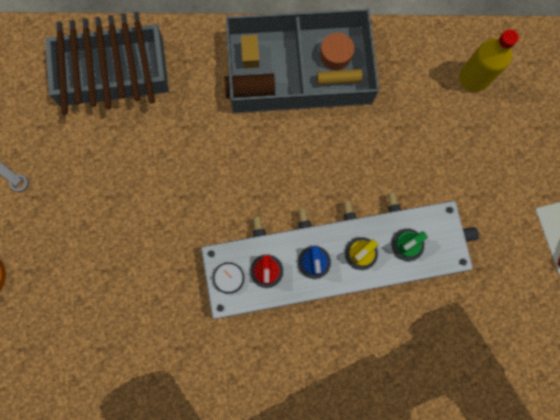

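The top view shows the gauge at px (229,277), then red (267,270), blue (315,262), yellow (362,253) and green (408,244). The red stripe points down, towards the robot.

```bash
cat > h.py <<'E'
import numpy as np,cv2
def ray(f,px,z):
    T=f['cam_to_world'];K=f['mtx']
    d=T[:3,:3]@np.linalg.solve(K,[px[0],px[1],1.]);o=T[:3,3]
    return o+d*(z-o[2])/d[2]
def proj(f,p):
    T=f['cam_to_world'];c=T[:3,:3].T@(np.array(p)-T[:3,3]);c=f['mtx']@c;return c[:2]/c[2]
E
python3 - <<'E'
from h import *
ims=[]
for n,b in [('top',(195,195,290,125)),('side',None)]:
    f=np.load(f'{n}0.npz');c=f['color']
    if n=='top':
        x,y,w,h=b;cr=cv2.resize(c[y:y+h,x:x+w],None,fx=2.75,fy=2.75,interpolation=cv2.INTER_CUBIC)
        cv2.imwrite('pics/topc.png',cr[:,:,::-1])
        for nm,p in dict(red=(267,270),blue=(315,262),yel=(362,253),grn=(408,244)).items(): print(nm,ray(f,p,.075).round(4))
E
```

```text
red [0.4998 0.0542 0.075 ]
blue [ 0.5122 -0.0226  0.075 ]
yel [ 0.5263 -0.0986  0.075 ]
grn [ 0.5406 -0.1738  0.075 ]
```

View pics/topc.png

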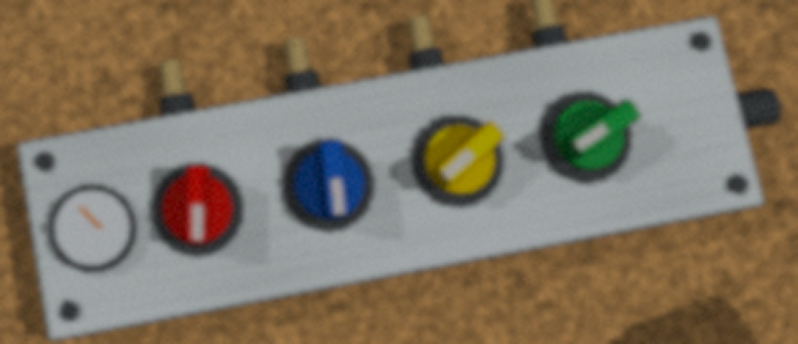

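View pics/side0.png

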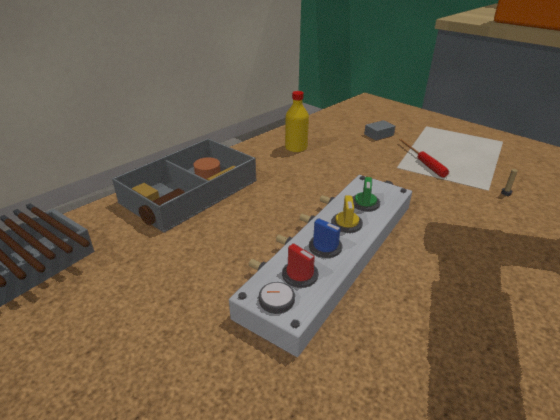

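The crop shows the red bar from about (267,255) to (267,283) px, with the stripe at the bottom. Its disc centre is near (266.6,271). In the side view all four handles stand upright and nothing is in the way.

Run:
```python
from h import *
from station import status
f=np.load('top0.npz')
cr=lambda x,y:(195+(x+.5)/2.75-.5,195+(y+.5)/2.75-.5)
for p in [(197,210),(328,185),(458,161),(586,137)]: print(ray(f,cr(*p),.055).round(4))
print('ends',ray(f,cr(197,242),.093).round(4),ray(f,cr(198,166),.093).round(4))
s=status.get_state();y=s['ee_rot'][2]
R=np.array([[np.cos(y),np.sin(y),0],[np.sin(y),-np.cos(y),0],[0,0,-1]])
print('shift mm',R.T@(np.array([.5,.054,.2])-s['eef_pos'])*1000)
```

```text
[0.4998 0.0552 0.055 ]
[ 0.5143 -0.0229  0.055 ]
[ 0.5283 -0.1011  0.055 ]
[ 0.5424 -0.179   0.055 ]
ends [0.4787 0.0554 0.093 ] [0.5217 0.0547 0.093 ]
shift mm [-498.37722101  607.25695848    7.32272417]
```

```bash
python3 -m jog '[[0.2,[-60,73,1],-0.18],[0.2,[-90,110,2],-0.36],[0.2,[-130,160,3],-0.54],[0.2,[-170,208,4],-0.72],[0.2,[-210,256,5],-0.9],[0.2,[-250,305,6],-1.08],[0.2,[-290,354,7],-1.26],[0.2,[-330,403,7],-1.44],[0.2,[-370,452,7],-1.62],[0.2,[-410,500,7],-1.8],[0.2,[-440,537,7],-1.98],[0.2,[-470,573,7],-2.16],[0.2,[-498.6,608,7],-2.34],[0.2,[-498.6,608,7],-2.52],[0.2,[-498.6,608,7],-2.7],[0.2,[-498.6,608,7],-2.88],[0.2,[-498.6,608,7],-2.88],[0.2,[-498.6,608,7],-2.88],[0.2,[-498.6,608,7],-2.88]]'
python3 - <<'E'
from h import *
from station import status, optics
s=status.get_state();print(s['t'],s['q'],s['eef_pos'],s['ee_rot'],s['force'])
f=optics.grab_frame('wrist');np.savez('w1.npz',**f);cv2.imwrite('pics/w1.png',f['color'][:,:,::-1])
print(proj(f,[.5,.055,.093]),proj(f,[.4787,.0554,.093]),proj(f,[.5,.055,.059]))
E
```

```text
t: 2.48
eef_pos: [0.5001, 0.0543, 0.2011]
ee_rot: [-3.142, 0.0, -0.022]
force: [-0.4, 0.2, 0.3]
width: 0.0525
gripper_force: 0.0
2.475 [ 4.99311807e-01  7.86117683e-02 -3.69726087e-01 -5.81979547e-05
 -1.12246593e+00  1.04933397e+00] [0.50007321 0.05429539 0.20113513] [-3.14155089e+00  3.25957230e-05 -2.21757789e-02] [-0.3841268   0.1805076   0.32693152]
[275.32848613 205.28754756] [275.43756324 230.27743099] [275.46840009 194.33203309]
```

View pics/w1.png

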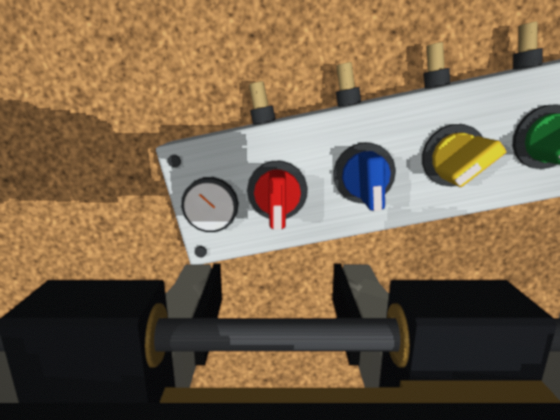

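The red bar is vertical in the image at column 277, with the stripe end at row 229, against a predicted (275.4,230). That is about 1.5 mm of error, so the tool is aligned and I'll descend and close.

```bash
python3 -m jog '[[0.2,[0,0,40],0],[0.2,[0,0,80],0],[0.2,[0,0,105],0],[0.2,[0,0,115],0],[0.2,[0,0,123],0],[0.2,[0,0,123],0],[-0.2,[0,0,123],0],[-0.5,[0,0,123],0],[-1,[0,0,123],0],[-1,[0,0,123],0],[-1,[0,0,123],0],[-1,[0,0,123],0]]' 20
```

```text
t: 4.03
eef_pos: [0.5001, 0.0544, 0.0781]
ee_rot: [3.142, 0.0, -0.02]
force: [-0.2, -0.1, 0.8]
width: 0.0018
gripper_force: 0.0
```

Width is 2 mm with no grip force, so the fingers closed on nothing. I'll look before moving again.

Run:
```python
from h import *
from station import status, optics
s=status.get_state();print(s['width'],s['gripper_force'],s['force'],s['moment'])
o=[]
for n in ('side','wrist'):
    f=optics.grab_frame(n);np.savez(n+'2.npz',**f)
    o.append(f['color'])
o[0]=cv2.resize(o[0][160:340,190:430],None,fx=1.667,fy=1.667)
o[1]=cv2.resize(o[1],(400,300))
cv2.imwrite('pics/c2.png',np.hstack(o)[:,:,::-1])
```

```text
0.0018291123695926871 0.0 [-0.22889364 -0.10131733  0.81616412] [-0.09049211  0.15111181  0.01324279]
```

View pics/c2.png

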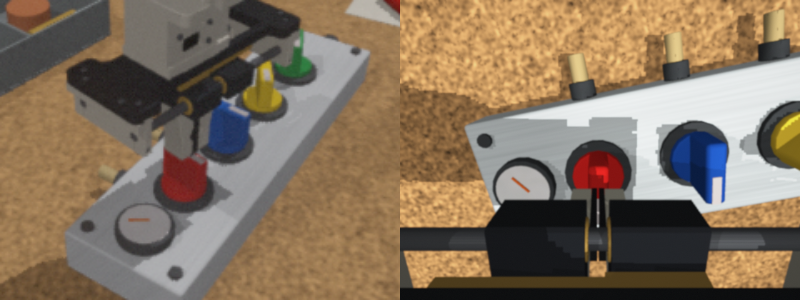

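In the composite, the side view has red visible at (185,172) below the fingertips. The wrist view has the fingers shut at about (598,200) with the bar's far end at (600,172). Next I'll check where the tips project.

Run:
```python
from h import *
s=np.load('side2.npz');w=np.load('wrist2.npz');s0=np.load('side0.npz')
t=[.5,.0544,.078]
pts={'tip':[.5,.0544,.064],'tcp':t,'bar_s':[.478,.0545,.093],'bar_f':[.522,.0545,.093],'bar_s_lo':[.478,.0545,.059],'bar_f_lo':[.522,.0545,.059]}
o=[]
for f,(x,y,W,H) in ((s0,(250,210,100,100)),(s,(250,210,100,100)),(w,(210,180,140,140))):
    im=np.ascontiguousarray(cv2.resize(f['color'][y:y+H,x:x+W],(266*1,400) if 0 else (266,266),interpolation=cv2.INTER_CUBIC))
    for k,p in pts.items():
        u=proj(f,p); print(k,u.round(1)); q=((u-[x,y])*266/W).astype(int)
        cv2.circle(im,tuple(map(int,q)),3,(0,255,0) if 't' in k else (255,0,255),-1)
    o.append(im)
cv2.imwrite('pics/c3.png',np.hstack(o)[:,:,::-1])
```

```text
tip [300.7 265.1]
tcp [301.1 258.1]
bar_s [312.8 257.4]
bar_f [290.4 243.6]
bar_s_lo [311.7 274.8]
bar_f_lo [290.  260.8]
tip [300.7 265.1]
tcp [301.1 258.1]
bar_s [312.8 257.4]
bar_f [290.4 243.6]
bar_s_lo [311.7 274.8]
bar_f_lo [290.  260.8]
tip [275.9 253.4]
tcp [275.9 264.4]
bar_s [276.5 317.2]
bar_f [274.6 235.5]
bar_s_lo [276.5 284.2]
bar_f_lo [275.  213.2]
```

View pics/c3.png

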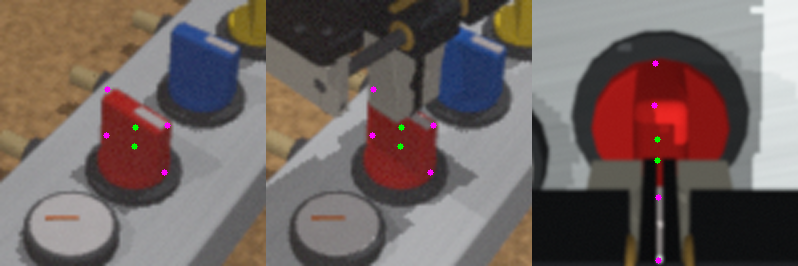

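The visible fingertips look about 30 mm higher than the pose reading implies: they are shut above the bar, with the stripe visible through the gap. I'll check this numerically by projecting finger corners at candidate heights.

Run:
```python
from h import *
from station import arm,status
print([a for a in dir(arm) if a[0]!='_'],arm.tip_reach)
s=np.load('side2.npz');w=np.load('wrist2.npz');w1=np.load('w1.npz')
o=[]
for f,(x,y,W,H) in ((s,(250,190,100,100)),(w,(210,180,140,140))):
    im=np.ascontiguousarray(cv2.resize(f['color'][y:y+H,x:x+W],(399,399),interpolation=cv2.INTER_CUBIC))
    for z,c in ((.064,(0,255,0)),(.080,(0,255,255)),(.096,(255,0,255))):
        q=[((proj(f,[.5+a,.0544+b,z])-[x,y])*399/W) for a,b in((-.0095,-.022),(.0095,-.022),(.0095,.022),(-.0095,.022))]
        cv2.polylines(im,[np.array(q).astype(np.int32)],True,c,1)
    o.append(im)
cv2.imwrite('pics/c4.png',np.hstack(o)[:,:,::-1])
```

```text
['Unreachable', 'tip_reach'] 0.014
```

View pics/c4.png

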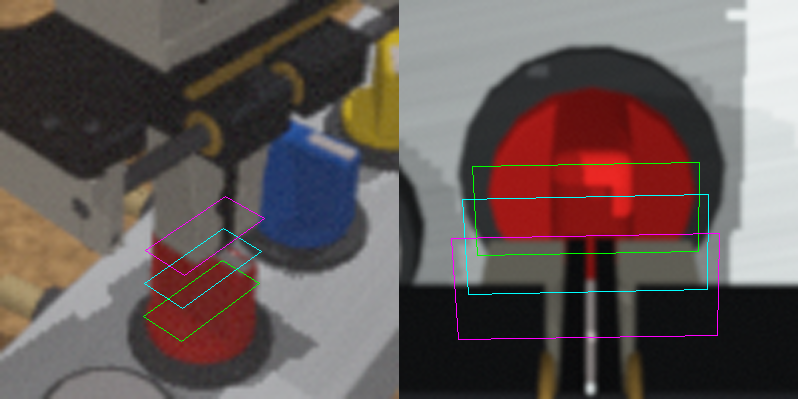

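The magenta outline (z = 0.096) matches the visible tips in both views. The real fingertips are therefore about 32 mm higher than `tip_reach` implies, and passed just above the bar. I'll reopen, go down by about 28 mm while watching force, and close again.

```bash
python3 -m jog '[[0.2,[0,0,0],0],[0.2,[0,0,0],0],[0.2,[0,0,0],0],[0.2,[0,0,10],0],[0.2,[0,0,18],0],[0.2,[0,0,24],0],[0.2,[0,0,28],0],[0.2,[0,0,28],0]]' 20
python3 -m jog '[[-0.2,[0,0,0],0],[-0.5,[0,0,0],0],[-1,[0,0,0],0],[-1,[0,0,0],0],[-1,[0,0,0],0]]' 20
```

```text
t: 5.12
eef_pos: [0.4999, 0.0542, 0.0498]
ee_rot: [3.141, 0.001, -0.02]
force: [-0.4, 0.4, -0.2]
width: 0.0528
gripper_force: 0.0
t: 5.75
eef_pos: [0.5001, 0.0541, 0.0503]
ee_rot: [3.141, -0.0, -0.02]
force: [0.5, -2.9, 1.8]
width: 0.0138
gripper_force: 20.0
```

Gripped at 13.8 mm and 20 N. Now turning clockwise, which is positive about tool z.

```bash
python3 -m jog '[[-1,[0,0,0],0.12],[-1,[0,0,0],0.24],[-1,[0,0,0],0.36],[-1,[0,0,0],0.48],[-1,[0,0,0],0.6],[-1,[0,0,0],0.72],[-1,[0,0,0],0.84],[-1,[0,0,0],0.96],[-1,[0,0,0],1.08],[-1,[0,0,0],1.2],[-1,[0,0,0],1.28],[-1,[0,0,0],1.28]]' 20
python3 - <<'E'
from station import status
s=status.get_state();print(s['moment'],s['force'],s['q'][5])
E
```

```text
t: 7.25
eef_pos: [0.5009, 0.0549, 0.0503]
ee_rot: [-3.14, 0.0, -1.299]
force: [1.8, 2.2, -2.2]
width: 0.0142
gripper_force: 20.0
[ 0.87527898 -0.72524719 -0.1231879 ] [ 1.80115122  2.24239565 -2.20294218] -0.22787357813304096
```

```bash
python3 -m jog '[[-1,[0,0,0],0.05],[-1,[0,0,0],0.09],[-1,[0,0,0],0.12],[-1,[0,0,0],0.15],[-1,[0,0,0],0.15]]' 20
python3 - <<'E'
from station import status
s=status.get_state();print(s['moment'],s['force'],s['q'][5])
E
```

```text
t: 7.88
eef_pos: [0.5009, 0.055, 0.0503]
ee_rot: [-3.14, 0.001, -1.449]
force: [2.8, 4.3, -3.7]
width: 0.014
gripper_force: 20.9
[ 1.54472109 -1.08819668  0.56215425] [ 2.80923298  4.33763852 -3.7363516 ] -0.37777473749550317
```

The yaw moment rose by 0.7 N m, so the handle is at its stop. Releasing, lifting clear and checking.

```bash
python3 -m jog '[[-0.3,[0,0,0],0],[0.2,[0,0,0],0],[0.2,[0,0,0],0],[0.2,[0,0,0],0],[0.2,[0,0,-15],0],[0.2,[0,0,-40],0],[0.2,[0,0,-90],0],[0.2,[0,0,-140],0],[0.2,[-50,0,-160],0],[0.2,[-100,0,-160],0],[0.2,[-100,0,-160],0],[0.2,[-100,0,-160],0]]'
python3 - <<'E'
from h import *
from station import status, optics
f=optics.grab_frame('top');a=f['color'][195:320,195:485]
g=optics.grab_frame('side')['color'][160:340,190:430]
cv2.imwrite('pics/end.png',np.vstack([cv2.resize(a,(640,276),interpolation=2),cv2.resize(g,(640,300))[:, :]])[:,:,::-1])
E
```

```text
t: 9.38
eef_pos: [0.4878, 0.1535, 0.2107]
ee_rot: [-3.141, 0.0, -1.449]
force: [0.7, -0.4, 0.2]
width: 0.0523
gripper_force: 0.0
```

View pics/end.png

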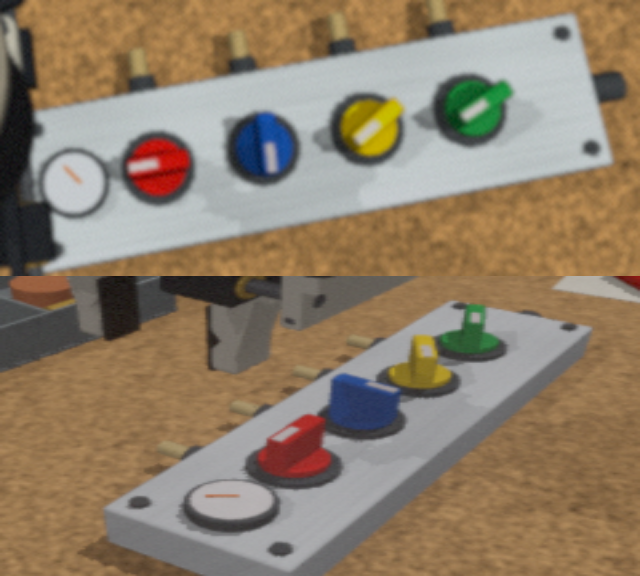

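The red bar now lies along the row with its stripe to the left at (145,165). The neighbours are unchanged and the gripper is clear. One numeric angle check before handing in.

Run:
```python
from h import *
from station import optics
f=optics.grab_frame('top');T0=np.load('top0.npz')
for g,c0 in ((T0,(267,270)),(f,(267,270))):
    im=g['color'].astype(float);x0,y0=c0[0]-16,c0[1]-16
    p=im[y0:y0+33,x0:x0+33]; r,gr,b=p[...,0],p[...,1],p[...,2]
    yy,xx=np.mgrid[:33,:33]; w=np.clip(np.minimum(gr,b)-70,0,None)*(r>120)*(np.hypot(xx-16,yy-16)<14)
    pts=np.array([ray(g,(x0+i,y0+j),.093)[:2] for j in range(33) for i in range(33)]);w=w.ravel()
    m=(w[:,None]*pts).sum(0)/w.sum();C=np.cov(pts.T,aweights=w);e,v=np.linalg.eigh(C);d=v[:,1]
    print(m.round(4),'stripe axis deg',np.degrees(np.arctan2(d[1],d[0]))%180,'from axis',np.degrees(np.arctan2(*(m-[.5,.0545])[::-1]))%360,np.sqrt(e)*1000)
```

```text
[0.49   0.0555] stripe axis deg 179.56540756766546 from axis 174.4657654275112 [1.86034483 5.48602477]
[0.499  0.0658] stripe axis deg 99.87464111343331 from axis 94.81835448035224 [1.99530781 5.50817814]
```

Stripe axis is at 99.9° against about 100.2° for the row, so it is fully shut.

```bash
python3 -c "
from station import order
print(order.job_done())"
```

```text
the job is handed in; nothing more can be done
None
```

The red valve is turned clockwise to its stop and fully shut (stripe within about half a degree of the row line); the gripper has let go and is clear, the other handles show no change in the pictures, and the job is handed in.

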